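# Rock a tight relay out of its socket and pack it in the returns box

## Task

Take the orange relay out of its tight socket on the open control unit: rock it gently side to side, leaning it a little left and right in turn (never more than about 10 degrees) while easing it up, until its pins come free; a hard straight pull only drags the soft-mounted socket up. Then set it down, without dropping it, in the empty bay of the grey returns box and close the blue lid fully. Leave the white spare in its bay and the other tools where they are.

Things in the scene. Friction and masses are not known exactly. Their poses are not given: they have to be found in the camera images.
- relay: Orange plug-in relay: block 28 (x) by 40 (y) by 48 (z) mm, white mark on top, about 0.12 kg. Origin at the centre of the block's underside, z up. Two brass pins (10 x 3 mm) hang 18 mm below it at y = -13 and +13 mm: 66 mm tall in all. Plugged in, the block rests on the socket, axes parallel. Grip it across its 40 mm (along y); it is rocked about its x axis, towards +y and -y.
- relay_top (a point): Centre of the relay's top face, 48 mm above the relay's origin.
- socket (a point): Centre of the top of the dark socket block (40 x 60 mm, long along y), 75 mm above the table at rest; axes of the unit. Sprung contacts grip each pin 4 mm below the top until it has risen 14 mm, giving 1 mm sideways. Friction about 12 to 17 N a pin: lifting both takes 24 to 35 N; turning the relay about one pin (axis x) slides only the other up, with about 0.4 N m.
- mount (a joint): How far the socket, on its soft mount, has been dragged up, in m: 0 at rest, range 0 to 0.014, spring of 3 N per mm. More than 0.006 counts as a hard pull.
- unit: Control unit, fixed: grey housing 210 (x) by 180 (y) mm, green board 45 mm above the table. Origin at the centre of its underside, below the socket. Fixed on it: blue relay (28 x 40 mm, top at 103 mm) at x = +70 mm, green terminal strip (18 x 110 mm, top at 63 mm) at x = -80 mm, two black capacitors (14 mm, top at 61 mm) at x = +55 and +75, y = +66 mm.
- crate: Grey returns box, fixed, 130 (x) by 220 (y) by 85 mm high, walls and floor 5 mm thick; a wall 5 mm thick across the middle (at y = 0) parts it into two bays. Origin at the centre of its underside. The +y bay holds the white spare, the -y bay is empty.
- bay (a point): Centre of the inner floor of the empty bay (120 in x by 102 in y, 80 mm deep to the rim).
- lid (a joint): Angle of the blue lid in rad: 0 shut, about 1.57 upright, up to 2.0 leaning back. The hinge is along y on the far (+x) rim of the box. It is stiff and stays where it is left; it takes about 1 N at its free edge.
- lid_hinge (a point): Middle of the lid's hinge line, 65 mm to +x of the box's centre and 85 mm above its underside; its axes turn with the lid: -x points from the hinge to the free edge, z out of the lid's outer face (up when shut).
- lid_edge (a point): Middle of the lid's free edge, 130 mm from the hinge. The lid is a plate 130 by 220 by 5 mm; a black knob stands 35 to 45 mm out of its outer face, on the middle line (y = 0) 30 mm from the free edge.
- spare: White spare relay, a block 30 by 42 by 60 mm standing in the +y bay; origin at the centre of its underside. Leave it there.
- caliper: Steel caliper lying on the bench, 190 mm long along its y, 12 mm high at its black slider; origin under the beam's middle. A bystander.
- datum: White reference ball on a dark round foot 50 mm across, 61 mm high; origin at the centre of its underside. A bystander.
- driver: Screwdriver, 160 mm long, lying along its x. A bystander.
Mind the look-alikes: they are no part of the job. There is more than one size of the relay; the one meant has the size given above. What is meant by the spare is not red, and is the larger of those in its own colour.

How it is judged:
By the outcome, as a careful person would: the job done as asked, in the order asked, and still so for the second after the job is handed in, with the robot touching nothing.
It also fails if it takes over 67 s, if anything falls off the work surface, if the arm or the gripper's body presses on something with over 40 N, if the wrist force passes 120 N, or if a joint passes its speed limit or range.

## Robot

A 7-joint arm with a two-finger parallel gripper is mounted at the origin on the work surface. World frame = base frame: x ahead of the robot, y to its left, z up, the work surface at z = 0. Lengths are in m, angles in rad, forces in N, time in s.
With the tool pointing down it reaches from about 0.425 to 0.875 m from the base axis. Payload 9.9 kg.
Tool frame: the origin (TCP) lies at the very end of the fingers, on their centre line; the grasp point (between the pads) lies 19 mm behind it; z points along the fingers, y is the line along which they close (so a half turn about z gives the same grasp; the last joint's range is limited). The gripper opens to 85 mm and grips with 20 to 120 N. Pads are 22 mm wide; open, the fingers measure 114 mm over their backs; the gripper's body (76 mm by 85 mm) begins 54 mm behind the grasp point. The pads swing forward as they close: fully open they stand 13 mm farther back than shut.
Start: joints at [1.196, 0.576, 0.025, 1.437, -0.015, 1.129, -0.057], TCP at [0.194, -0.647, 0.231] pointing down, gripper open.
Joint ranges: [-2.76, 2.76], [-0.34, 2.15], [-1.52, 1.57], [0.19, 2.46], [-1.09, 4.23], [0.17, 1.99], [-2.82, 2.82]. Speed limits (rad/s): [2.22, 2.22, 3.01, 3.01, 3.14, 3.14, 3.14].

## Interface

Orientations are given as a rotation vector (axis times angle).
In Python, from plant import manip, imaging gives the robot as it stands. The module is installed in compiled form; this text tells all that it offers.
- The arm moves only by the tool step_arm, never from a script. Its argument "steps" is a list of rows, each a list of 2 entries, a list of its own where there are three numbers: the shift along the tool's x, y, z in mm, then the turn about the tool's z in degrees. A call has exactly 8 rows; each row is the pose to reach, as a shift and turn from the pose commanded when the call began, along the tool's axes at that moment; what a row does not reach only later rows make up. A row lasts 1/12 s, in which the tool goes at most 41.7 mm and 7.16 degrees, less where a joint would pass 70% of its speed; a pose out of reach is approached as far as the arm can. A call with a gripper value outside its range is refused whole. "claw" is the opening in per cent of the stroke, from 0 (shut) to 100 (fully open), set as the call begins (left out, the last holds). The fingers move at their own pace and stop on an object; "grip_force" is the grip in N (left out, the last holds). Time passes only in rows, so rows that repeat a pose let the fingers close, or fill a call up. It gives the time, the measured TCP pose, the force, the opening and the grip force at its end, in the units of the state.
- manip.get_obs(): the state, without advancing time (a new reading comes with each control period).
- imaging.read_camera(name): name is "side" or "top"; returns a dict with "frame" (480x640x3 uint8, red, green, blue), "fx", "fy", "cx", "cy" (pixels), "camera_from_world" (4x4, takes a point from world to camera coordinates). Camera axes: x right, y down, z forward; pixel columns grow to the right and rows downward; lengths in m; the calibration is good to about 2 mm. A picture is of the moment at which its call begins. There is no depth.
- manip.finish_job(): hands the job in; it is judged then, once.
The state is a dict: "t": time; "joint_positions": joint angles; "joint_vel": joint speeds; "tau": joint torques, N m; "position": TCP position; "tcp_rot": TCP orientation; "force": force on the tool from outside, world axes, zero at the start; "ft_torque": the same for the moment, N m; "finger_gap": finger opening in m; "grasp_force": force on a finger pad.
Only numpy, scipy, OpenCV 4.12 (cv2) and the standard library are available. Lean on these libraries where they do the work, as an engineer would, in place of code of your own. Each camera call takes 0.05 s, during which the arm holds its last target. There are 200 camera calls.

## Working session

There is one attempt and no reset: what is moved stays moved. The work goes in short steps, Python scripts to look and compute and a tool call to move; the robot and the scene stay as the last step left them, time stands still between calls to the robot, and variables do not carry over. Pictures are saved under pics/ and viewed, at most 10 in all, crops included, and the job is handed in when it is done.

Besides the shell and the picture viewer there is one more tool, called after "Emit:" by a JSON object that holds its "method" and its "body". step_arm: Moves the arm, as the interface text tells. Its arguments: {"type":"object","properties":{"steps":{"type":"array"},"claw":{"type":"number"},"grip_force":{"type":"number"}},"required":["steps"]}

```bash
mkdir -p pics; python3 - <<'E'
from plant import manip, imaging
import cv2,numpy as np
print(manip.get_obs())
for n in("side","top"):
    c=imaging.read_camera(n); cv2.imwrite(f"pics/{n}0.png",c["frame"][:,:,::-1])
    print(n,c["fx"],c["fy"],c["cx"],c["cy"]); print(np.round(c["camera_from_world"],4).tolist())
E
```

```text
{'t': 0.0, 'joint_positions': array([ 1.19617877,  0.57652862,  0.02484775,  1.4378927 , -0.01500721,
        1.1289801 , -0.05651301]), 'joint_vel': array([-4.69234875e-05,  1.52256535e-03, -1.56856732e-03, -1.08616217e-03,
       -4.05003190e-04,  5.02724969e-04, -1.68691168e-03]), 'tau': array([ 5.55156475e-04, -7.65763593e+01,  2.25062013e+00, -2.85971081e+01,
        1.52242568e-02,  1.28217379e-02, -1.24065093e-05]), 'position': array([ 0.19342734, -0.64623465,  0.23045048]), 'tcp_rot': array([-3.10685855e+00, -4.54999677e-01,  4.93434525e-04]), 'force': array([-0.2233419 , -0.23977369,  0.05013116]), 'ft_torque': array([-0.02763181, -0.00431727,  0.05419934]), 'grasp_force': 0.0, 'finger_gap': 0.08558048769487095}
side 530.9160369122434 530.9160369122434 317.401940429456 239.55819730201432
[[-0.7806, -0.625, 0.0097, 0.4676], [-0.4032, 0.4917, -0.7718, 0.2574], [0.4775, -0.6063, -0.6358, 0.861], [0.0, 0.0, 0.0, 1.0]]
top 459.36472404563006 459.36472404563006 319.11675939570296 237.67148833979806
[[0.0156, -0.9996, 0.0214, 0.0558], [-0.9988, -0.0165, -0.0451, 0.5442], [0.0454, -0.0207, -0.9988, 1.1313], [0.0, 0.0, 0.0, 1.0]]
```

View pics/side0.png

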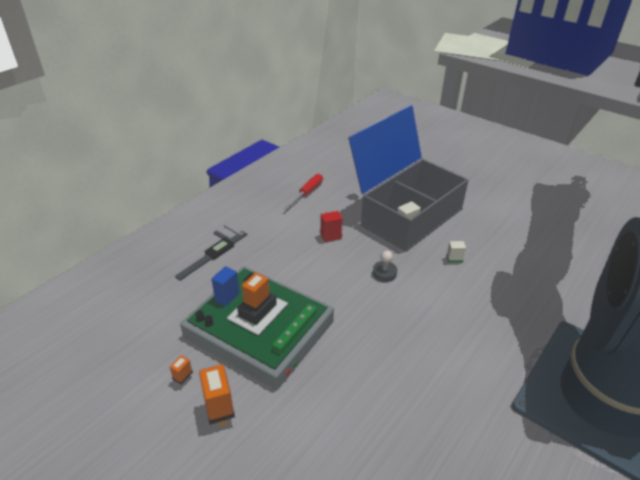

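View pics/top0.png

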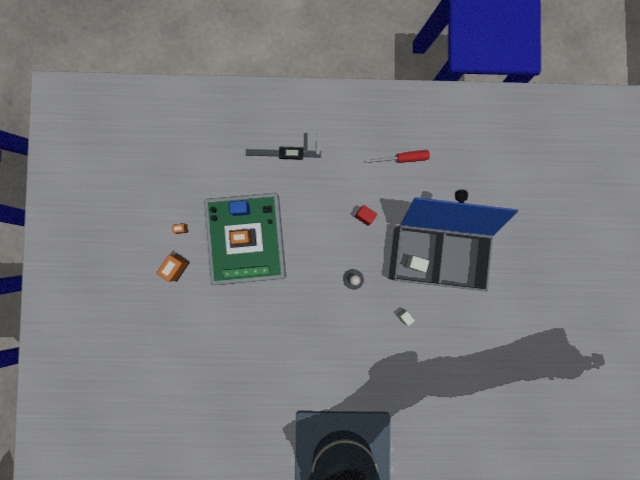

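The relay in question is the orange block on the socket (top ≈ (240,237), side ≈ (257,285)); the small one at (180,229) and the large one at (172,267) are look-alikes. The box is at about (440,258) in the top view. Its lid is open towards +x, and the white spare is in the +y bay.

```bash
cat > h.py <<'E'
import numpy as np,cv2
from plant import manip, imaging
def cam(n):
    c=imaging.read_camera(n); K=np.array([[c["fx"],0,c["cx"]],[0,c["fy"],c["cy"]],[0,0,1]]); return c["frame"],K,np.array(c["camera_from_world"])
def plane(K,T,uv,z):
    R=T[:3,:3];o=-R.T@T[:3,3];d=R.T@np.linalg.inv(K)@np.array([*uv,1.]);return o+d*(z-o[2])/d[2]
def tri(A,a,B,b):
    X=cv2.triangulatePoints(A[0]@A[1][:3],B[0]@B[1][:3],np.array(a,float).reshape(2,1),np.array(b,float).reshape(2,1));return (X[:3]/X[3]).ravel()
def blobs(mask,amin=12):
    n,l,s,c=cv2.connectedComponentsWithStats(mask.astype(np.uint8));return [(np.round(c[i],1).tolist(),s[i].tolist()) for i in range(1,n) if s[i,4]>=amin]
E
python3 - <<'E'
from h import *
S=cam("side");T=cam("top")
for nm,(f,K,M) in(("side",S),("top",T)):
    hsv=cv2.cvtColor(f,cv2.COLOR_RGB2HSV);h,s,v=[hsv[...,i].astype(int) for i in range(3)]
    print(nm,"orange",blobs((h>5)&(h<20)&(s>150)&(v>90)))
    print("white",[b for b in blobs((s<50)&(v>185)) if b[1][1]>150][:12])
    print("board",[b for b in blobs((h>50)&(h<85)&(s>100),300)])
a=cv2.resize(T[0][180:300,190:290],None,fx=4,fy=4,interpolation=cv2.INTER_CUBIC)
b=cv2.resize(T[0][185:305,380:525],None,fx=2.7,fy=2.7,interpolation=cv2.INTER_CUBIC)
c=cv2.resize(S[0][100:255,340:475],None,fx=1.7,fy=1.7,interpolation=cv2.INTER_CUBIC)
o=np.zeros((600,800,3),np.uint8);o[:480,:400]=a;o[:b.shape[0],402:402+b.shape[1]]=b;o[600-c.shape[0]:,500:500+c.shape[1]]=c
cv2.imwrite("pics/crop1.png",o[:,:,::-1]); print(a.shape,b.shape,c.shape)
E
```

```text
side orange [([255.2, 291.2], [242, 273, 26, 34, 539]), ([181.0, 369.8], [171, 356, 19, 25, 232]), ([216.6, 394.5], [200, 365, 32, 54, 940])]
white [([409.0, 207.5], [401, 203, 17, 10, 101]), ([457.5, 244.4], [451, 242, 14, 6, 76]), ([387.4, 253.6], [385, 251, 6, 6, 30]), ([254.4, 280.7], [250, 277, 10, 9, 50]), ([263.2, 317.1], [230, 300, 55, 32, 252]), ([178.9, 362.2], [176, 359, 7, 7, 27]), ([213.6, 379.8], [208, 371, 13, 19, 178])]
board [([264.3, 325.0], [189, 270, 136, 98, 4106])]
top orange [([179.2, 228.6], [173, 224, 12, 9, 51]), ([239.4, 236.9], [230, 230, 19, 14, 144]), ([170.0, 267.7], [157, 255, 25, 26, 242])]
white [([247.7, 239.8], [226, 224, 36, 30, 300]), ([239.1, 236.6], [234, 234, 10, 6, 36]), ([419.3, 263.8], [411, 257, 17, 14, 148]), ([167.7, 268.3], [163, 263, 11, 12, 56]), ([407.3, 318.3], [402, 313, 12, 12, 78])]
board [([244.0, 241.6], [208, 197, 72, 84, 3485])]
(480, 400, 3) (324, 392, 3) (264, 230, 3)
```

View pics/crop1.png

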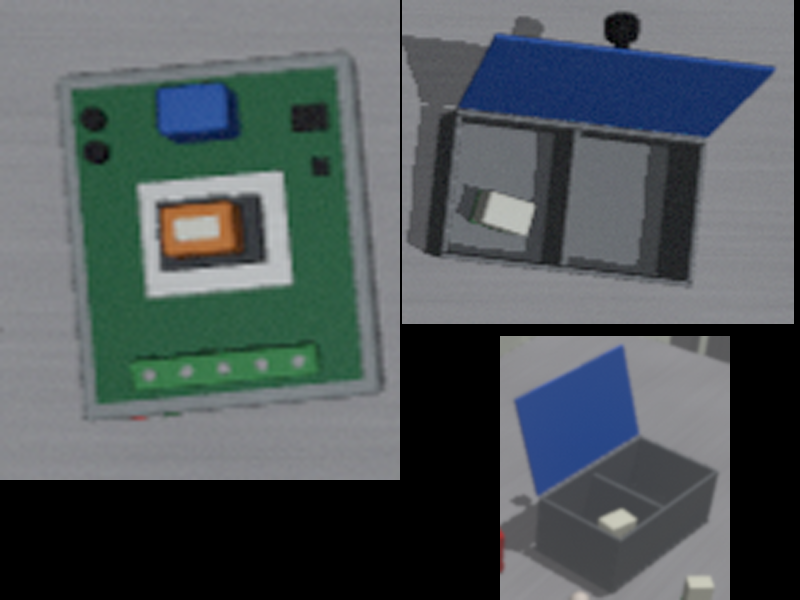

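The crop shows the box rim corners in top-view pixels at (400,226.5), (492,237), (487,290) and (395,279), and the lid's free-edge corners at (415,198) and (517,210). The relay sits squarely on its socket with the blue relay on the +x side, and the spare is in the left (+y) bay.

```bash
python3 - <<'E'
from h import *
S=cam("side")[1:];T=cam("top");f=T[0];T=T[1:]
print("relay_top",tri(S,(254.4,280.7),T,(239.1,236.6)), "top@.123",plane(*T,(239.1,236.6),.123),"side@.123",plane(*S,(254.4,280.7),.123))
hsv=cv2.cvtColor(f,cv2.COLOR_RGB2HSV);h,s,v=[hsv[...,i].astype(int) for i in range(3)]
m=((h>50)&(h<85)&(s>100)).astype(np.uint8);pts=np.argwhere(m[190:290,200:290])[:,::-1]+[200,190]
P=np.array([plane(*T,p,.045)[:2] for p in pts],np.float32);r=cv2.minAreaRect(P);print("board",r)
for n,a,b in(("hingeL",(363.5,191.2),(400.4,226.5)),("hingeR",(421.2,159.4),(492.2,236.9)),("lidL",(350,137.6),(415.2,198.3)),("lidR",(412.4,106.5),(517.4,209.8)),("rimR",(466.5,180),(487,290.2))):
    print(n,np.round(tri(S,a,T,b),4))
print([np.round(plane(*T,p,.085),4) for p in((400.4,226.5),(492.2,236.9),(487,290.2),(395.2,279.1))])
print("spare top",np.round(tri(S,(409,207.5),T,(419.3,263.8)),4),manip.get_obs()['t'])
E
```

```text
relay_top [0.5381184  0.24669542 0.11991216] top@.123 [0.53756581 0.24587529 0.123     ] side@.123 [0.53607812 0.24909955 0.123     ]
board ((0.5372350811958313, 0.24703922867774963), (0.18770010769367218, 0.1575257033109665), 6.289063453674316)
hingeL [ 0.5692 -0.1215  0.094 ]
hingeR [ 0.5506 -0.3417  0.0788]
lidL [ 0.62   -0.1315  0.2017]
lidR [ 0.5994 -0.3491  0.1982]
rimR [ 0.425  -0.3295  0.0781]
[array([ 0.5692, -0.1238,  0.085 ]), array([ 0.5484, -0.3403,  0.085 ]), array([ 0.4236, -0.3279,  0.085 ]), array([ 0.4463, -0.1126,  0.085 ])]
spare top [ 0.4829 -0.1743  0.0608] 0.3
```

Emit:
{"method": "step_arm", "body": {"steps": [[[30, -23, -10], -7], [[60, -46, -20], -14], [[90, -69, -30], -21], [[120, -92, -40], -28], [[150, -115, -50], -35], [[180, -138, -60], -42], [[210, -161, -70], -49], [[240, -185, -80], -56]], "claw": 60, "grip_force": 25}}

```text
t: 0.97
position: [0.3711, -0.3991, 0.312]
tcp_rot: [2.525, 1.868, -0.0]
force: [0.2, -0.9, 0.3]
finger_gap: 0.0512
grasp_force: 0.0
```

```bash
cat >> h.py <<'E'
from scipy.spatial.transform import Rotation as Ro
def go(pos,yaw):  # yaw = world angle (deg) of tool y wanted (mod 180)
    o=manip.get_obs();R=Ro.from_rotvec(o["tcp_rot"]).as_matrix()
    d=R.T@(np.array(pos)-o["position"])*1000;a=np.degrees(np.arctan2(R[1,1],R[0,1]))
    w=(yaw-a+90)%180-90
    print("t",round(o["t"],2),"pos",np.round(o["position"],4),"yaw",round(a,1),"shift",np.round(d,1),"turn",round(-w,1),"gap",round(o["finger_gap"],4),"F",np.round(o["force"],1),"grip",round(o["grasp_force"],1))
E
python3 -c "
from h import *
go((.48,-.1,.32),5.2);go((.5375,.247,.22),5.2)"
```

```text
t 0.97 pos [ 0.3711 -0.3991  0.312 ] yaw -17.0 shift [317.9  16.6  -8.2] turn -22.2 gap 0.0512 F [ 0.2 -0.9  0.3] grip 0.0
t 0.97 pos [ 0.3711 -0.3991  0.312 ] yaw -17.0 shift [666.6 -29.9  91.6] turn -22.2 gap 0.0512 F [ 0.2 -0.9  0.3] grip 0.0
```

Emit:
{"method": "step_arm", "body": {"steps": [[[41, 2, -2], -3], [[82, 3, -4], -6], [[123, 5, -6], -9], [[164, 6, -8], -12], [[205, 8, -8], -15], [[246, 10, -8], -18], [[287, 11, -8], -20], [[328, 13, -8], -22]]}}

```text
t: 1.63
position: [0.4807, -0.0895, 0.3197]
tcp_rot: [2.127, 2.311, 0.0]
force: [1.5, -0.1, -0.7]
finger_gap: 0.0515
grasp_force: 0.0
```

```bash
python3 -c "
from h import *
go((.5375,.247,.20),5.2)"
```

```text
t 1.63 pos [ 0.4807 -0.0895  0.3197] yaw 4.8 shift [330.7  84.4 119.5] turn -0.4 gap 0.0515 F [ 1.5 -0.1 -0.7] grip 0.0
```

Emit:
{"method": "step_arm", "body": {"steps": [[[40, 10, 8], 0], [[80, 20, 16], 0], [[120, 30, 24], 0], [[160, 41, 32], 0], [[200, 51, 40], 0], [[240, 61, 48], 0], [[280, 71, 56], 0], [[318, 82, 64], 0]]}}

```text
t: 2.3
position: [0.5361, 0.233, 0.2553]
tcp_rot: [2.129, 2.309, 0.0]
force: [2.0, -0.5, 0.2]
finger_gap: 0.0515
grasp_force: 0.0
```

```bash
python3 - <<'E'
from h import *
go((.5375,.247,.16),5.2);go((.5375,.247,.09),5.2)
S=cam("side");T=cam("top")
o=np.zeros((440,800,3),np.uint8)
o[:,:400]=cv2.resize(S[0][190:410,150:350],(400,440));o[:,400:]=cv2.resize(T[0][160:320,170:315],(400,440))
cv2.imwrite("pics/c2.png",o[:,:,::-1])
E
```

```text
t 2.3 pos [0.5361 0.233  0.2553] yaw 4.6 shift [13.9  2.5 95.3] turn -0.6 gap 0.0515 F [ 2.  -0.5  0.2] grip 0.0
t 2.3 pos [0.5361 0.233  0.2553] yaw 4.6 shift [ 13.9   2.5 165.3] turn -0.6 gap 0.0515 F [ 2.  -0.5  0.2] grip 0.0
```

View pics/c2.png

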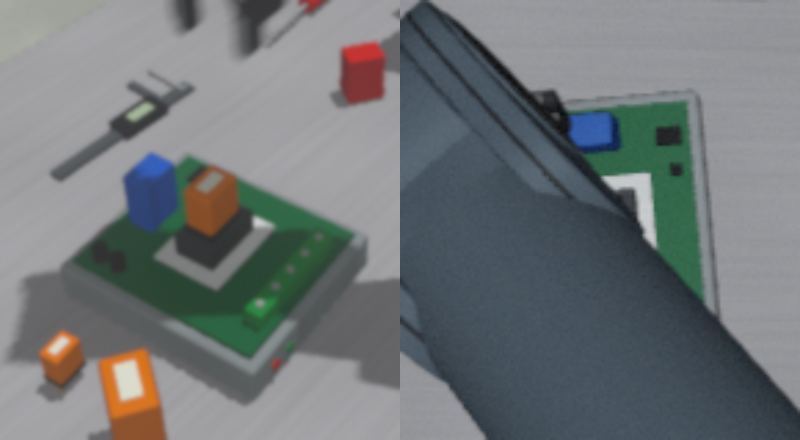

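The side view shows the fingers high above the relay (relay top at crop (210,180)) with the unit undisturbed; the top view is covered by the arm. I'll go down and let it settle.

Emit:
{"method": "step_arm", "body": {"steps": [[[3, 1, 25], -0.5], [[3, 1, 50], -0.5], [[3, 1, 75], -0.5], [[3, 1, 95], -0.5], [[3, 1, 95], -0.5], [[3, 1, 95], -0.5], [[3, 1, 95], -0.5], [[3, 1, 95], -0.5]]}}

```text
t: 3.07
position: [0.5378, 0.2345, 0.1622]
tcp_rot: [2.119, 2.318, 0.004]
force: [-0.4, 0.0, -0.1]
finger_gap: 0.0514
grasp_force: 0.0
```

```bash
python3 - <<'E'
from h import *
go((.5375,.247,.09),5.2)
S=cam("side")
cv2.imwrite("pics/c3.png",cv2.resize(S[0][200:340,170:350],None,fx=4,fy=4)[:,:,::-1])
E
```

```text
t 3.07 pos [0.5378 0.2345 0.1622] yaw 5.1 shift [12.4  0.7 72.2] turn -0.1 gap 0.0514 F [-0.4  0.  -0.1] grip 0.0
```

View pics/c3.png

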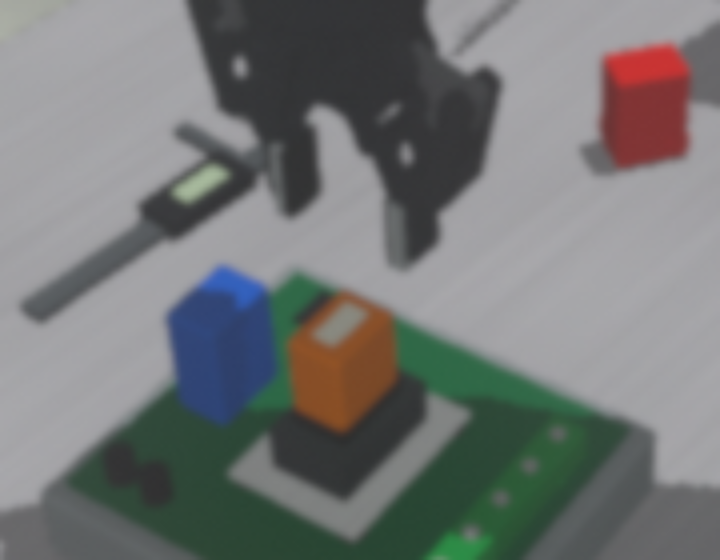

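The fingers straddle the relay along its 28 mm axis: relay top at crop (340,325), fingertips at (290,205) and (410,260). The blue relay will clear. I need about +12 mm along tool x, then down.

Emit:
{"method": "step_arm", "body": {"steps": [[[6, 0, 10], 0], [[12, 0.5, 20], 0], [[12, 0.5, 35], 0], [[12, 0.5, 50], 0], [[12, 0.5, 62], 0], [[12, 0.5, 72], 0], [[12, 0.5, 72], 0], [[12, 0.5, 72], 0]]}}

```text
t: 3.78
position: [0.5361, 0.2462, 0.088]
tcp_rot: [-2.118, -2.319, 0.002]
force: [-0.6, -0.4, 0.0]
finger_gap: 0.0513
grasp_force: 0.0
```

Emit:
{"method": "step_arm", "body": {"steps": [[[0, 0, 0], 0], [[0, 0, 0], 0], [[0, 0, 0], 0], [[0, 0, 0], 0], [[0, 0, 0], 0], [[0, 0, 0], 0], [[0, 0, 0], 0], [[0, 0, 0], 0]], "claw": 0, "grip_force": 25}}

```text
t: 4.45
position: [0.5372, 0.2464, 0.0894]
tcp_rot: [2.119, 2.318, 0.003]
force: [2.1, -0.2, 6.1]
finger_gap: 0.0278
grasp_force: 26.9
```

```bash
python3 - <<'E'
from h import *
go((.5375,.247,.09),5.2)
S=cam("side")
cv2.imwrite("pics/c4.png",cv2.resize(S[0][200:340,170:350],None,fx=4,fy=4)[:,:,::-1])
E
```

```text
t 4.45 pos [0.5372 0.2464 0.0894] yaw 5.2 shift [ 0.6  0.3 -0.6] turn -0.0 gap 0.0278 F [ 2.1 -0.2  6.1] grip 26.9
```

View pics/c4.png

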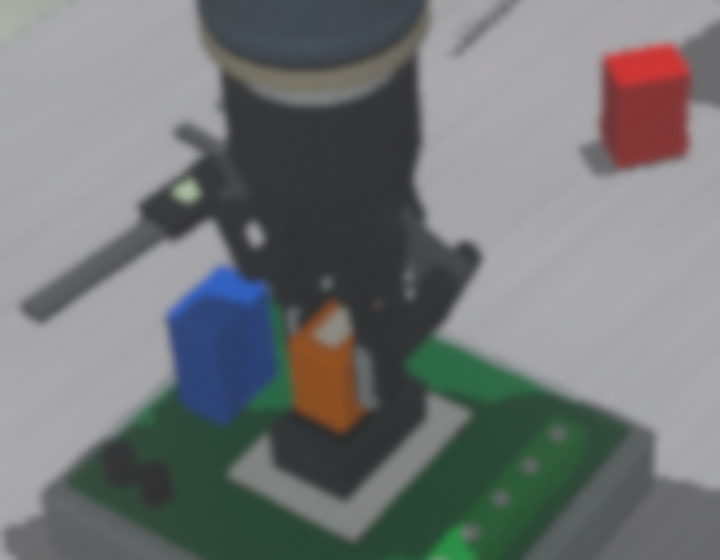

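The relay is gripped across 28 mm (orange block at crop (325,385), a finger on each side), seated and upright. First gentle lean towards +y (tool +x) with a slight lift.

Emit:
{"method": "step_arm", "body": {"steps": [[[1, 0, -1], 0], [[2, 0, -1.5], 0], [[3, 0, -2], 0], [[4, 0, -2.5], 0], [[5, 0, -3], 0], [[5, 0, -3], 0], [[5, 0, -3], 0], [[5, 0, -3], 0]]}}

```text
t: 5.17
position: [0.5369, 0.2479, 0.0905]
tcp_rot: [2.12, 2.315, -0.005]
force: [6.6, -5.4, -7.7]
finger_gap: 0.0277
grasp_force: 25.1
```

```bash
python3 - <<'E'
from h import *
go((.5375,.247,.09),5.2); print(manip.get_obs()["ft_torque"])
S=cam("side")
cv2.imwrite("pics/c5.png",cv2.resize(S[0][260:335,220:290],None,fx=8,fy=8,interpolation=cv2.INTER_CUBIC)[:,:,::-1])
E
```

```text
t 5.17 pos [0.5369 0.2479 0.0905] yaw 5.0 shift [-0.9  0.5  0.5] turn -0.2 gap 0.0277 F [ 6.6 -5.4 -7.7] grip 25.1
[-1.36220577 -1.81457245  0.04145452]
```

View pics/c5.png

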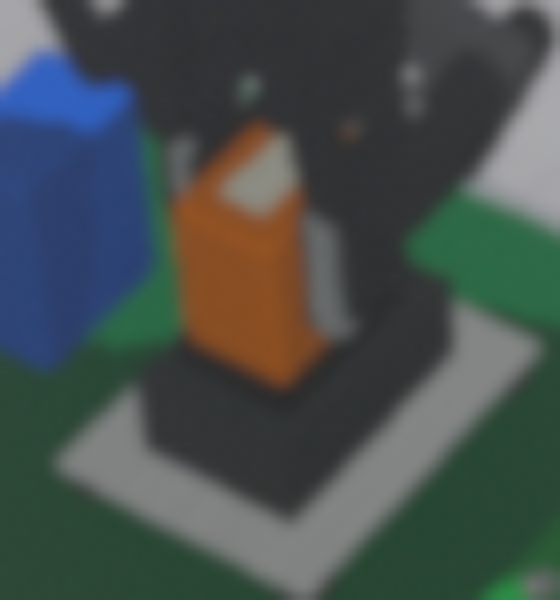

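The relay is still nearly upright (block at crop (245,280)); the arm is compliant, so the command must lead the motion. I'll push a bit further.

Emit:
{"method": "step_arm", "body": {"steps": [[[1, 0, 0], 0], [[2, 0, -0.5], 0], [[3, 0, -0.5], 0], [[4, 0, -1], 0], [[4, 0, -1], 0], [[4, 0, -1], 0], [[4, 0, -1], 0], [[4, 0, -1], 0]]}}

```text
t: 5.88
position: [0.5365, 0.2497, 0.0911]
tcp_rot: [2.121, 2.312, -0.009]
force: [7.5, -10.7, -7.2]
finger_gap: 0.0281
grasp_force: 25.3
```

```bash
cat >> h.py <<'E'
def tilt():
    f=cam("side")[0];hsv=cv2.cvtColor(f,cv2.COLOR_RGB2HSV);h,s,v=[hsv[...,i].astype(int) for i in range(3)]
    m=np.uint8((h>3)&(h<20)&(s>130)&(v>60));m[:255]=0;m[335:]=0;m[:,:235]=0;m[:,290:]=0
    # left vertical edge of the block: leftmost orange pixel per row, line fit
    rows=[r for r in range(255,335) if m[r].sum()>5];
    if len(rows)<8: print("few",len(rows));return
    x=np.array([np.argmax(m[r]) for r in rows],float);k=x<x.min()+4;r=np.array(rows)[k]
    vx,vy,_,_=cv2.fitLine(np.float32(np.c_[x[k],r]),cv2.DIST_HUBER,0,.01,.01).ravel()
    print("left edge tilt deg",round(float(np.degrees(np.arctan2(vx*np.sign(vy),abs(vy)))),1),"rows",rows[0],rows[-1],"n",len(r),"leftmost x",x[k].mean().round(1))
E
python3 -c "
from h import *
go((.5375,.247,.09),5.2);tilt()"
```

```text
t 5.88 pos [0.5365 0.2497 0.0911] yaw 4.9 shift [-2.8  0.8  1.1] turn -0.3 gap 0.0281 F [  7.5 -10.7  -7.2] grip 25.3
left edge tilt deg 8.2 rows 285 306 n 19 leftmost x 242.3
```

```bash
python3 - <<'E'
from h import *
S=cam("side");K,M=S[1:]
c=np.array([.5375,.247,.075]);Rz=Ro.from_euler("z",5.2,degrees=True)
for a in(-8,-4,0,4,8):   # +a: lean toward +y
    Rx=Rz*Ro.from_euler("x",-a,degrees=True);pr=[]
    for z in(0,.048):
        p=M[:3,:3]@(c+Rx.apply([.014,.02,z]))+M[:3,3];q=K@p;pr.append(q[:2]/q[2])
    d=pr[0]-pr[1];print(a,round(float(np.degrees(np.arctan2(d[0],d[1]))),1),np.round(pr,1).tolist())
tilt()
E
```

```text
-8 -0.8 [[242.7, 302.2], [243.0, 279.9]]
-4 2.7 [[242.8, 302.8], [241.8, 281.6]]
0 6.5 [[242.8, 303.4], [240.5, 283.3]]
4 10.8 [[242.9, 303.9], [239.3, 285.1]]
8 15.6 [[243.0, 304.4], [238.1, 287.0]]
left edge tilt deg 8.2 rows 285 306 n 19 leftmost x 242.3
```

Emit:
{"method": "step_arm", "body": {"steps": [[[1, 0, 0], 0], [[2, 0, 0], 0], [[3, 0, 0], 0], [[3, 0, 0], 0], [[3, 0, 0], 0], [[3, 0, 0], 0], [[3, 0, 0], 0], [[3, 0, 0], 0]]}}

```text
t: 6.7
position: [0.5363, 0.2514, 0.091]
tcp_rot: [2.121, 2.311, -0.012]
force: [7.4, -13.7, -5.4]
finger_gap: 0.028
grasp_force: 25.4
```

```bash
python3 -c "
from h import *
go((.5375,.247,.09),5.2);tilt()"
```

```text
t 6.7 pos [0.5363 0.2514 0.091 ] yaw 4.9 shift [-4.5  0.8  1.1] turn -0.3 gap 0.028 F [  7.4 -13.7  -5.4] grip 25.4
left edge tilt deg 8.9 rows 286 307 n 18 leftmost x 242.0
```

Emit:
{"method": "step_arm", "body": {"steps": [[[1, 0, -0.5], 0], [[2, 0, -1], 0], [[3, 0, -1.5], 0], [[4, 0, -2], 0], [[4, 0, -2], 0], [[4, 0, -2], 0], [[4, 0, -2], 0], [[4, 0, -2], 0]]}}

```text
t: 7.42
position: [0.5358, 0.2555, 0.0929]
tcp_rot: [2.121, 2.311, -0.012]
force: [7.4, -13.4, -7.7]
finger_gap: 0.0276
grasp_force: 25.3
```

```bash
python3 -c "
from h import *
go((.5375,.247,.09),5.2);tilt()"
```

```text
t 7.42 pos [0.5358 0.2555 0.0929] yaw 4.9 shift [-8.6  1.   2.9] turn -0.3 gap 0.0276 F [  7.4 -13.4  -7.7] grip 25.3
left edge tilt deg 12.6 rows 288 307 n 16 leftmost x 241.4
```

It breaks free at about 13.5 N, leaning about 5.5°. Now swing to -y with easing up.

Emit:
{"method": "step_arm", "body": {"steps": [[[-3, 0, -0.5], 0], [[-6, 0, -1], 0], [[-9, 0, -1.5], 0], [[-12, 0, -2], 0], [[-14, 0, -2], 0], [[-16, 0, -2.5], 0], [[-18, 0, -2.5], 0], [[-18, 0, -2.5], 0]]}}

```text
t: 8.13
position: [0.5364, 0.2465, 0.0965]
tcp_rot: [-2.116, -2.319, -0.005]
force: [3.4, 8.4, -9.7]
finger_gap: 0.0276
grasp_force: 25.6
```

```bash
python3 -c "
from h import *
go((.5375,.247,.09),5.2);tilt()"
```

```text
t 8.13 pos [0.5364 0.2465 0.0965] yaw 5.2 shift [0.4 1.1 6.5] turn 0.0 gap 0.0276 F [ 3.4  8.4 -9.7] grip 25.6
left edge tilt deg 5.4 rows 282 304 n 19 leftmost x 243.6
```

Emit:
{"method": "step_arm", "body": {"steps": [[[-1.5, 0, 0], 0], [[-3, 0, -0.5], 0], [[-4.5, 0, -0.5], 0], [[-6, 0, -1], 0], [[-7, 0, -1], 0], [[-8, 0, -1], 0], [[-8, 0, -1], 0], [[-8, 0, -1], 0]]}}

```text
t: 8.85
position: [0.537, 0.2399, 0.0979]
tcp_rot: [-2.114, -2.319, -0.007]
force: [2.2, 10.8, -8.1]
finger_gap: 0.0279
grasp_force: 25.3
```

```bash
python3 -c "
from h import *
go((.5375,.247,.09),5.2);tilt()"
```

```text
t 8.85 pos [0.537  0.2399 0.0979] yaw 5.3 shift [7.  1.1 8. ] turn 0.1 gap 0.0279 F [ 2.2 10.8 -8.1] grip 25.3
left edge tilt deg -0.0 rows 279 302 n 21 leftmost x 245.1
```

Leaning about -7°. Now back towards +y.

Emit:
{"method": "step_arm", "body": {"steps": [[[3, 0, -0.5], 0], [[6, 0, -1], 0], [[9, 0, -1.5], 0], [[12, 0, -2], 0], [[14, 0, -2.5], 0], [[16, 0, -2.5], 0], [[18, 0, -3], 0], [[18, 0, -3], 0]]}}

```text
t: 9.57
position: [0.5359, 0.2501, 0.0998]
tcp_rot: [2.12, 2.314, -0.008]
force: [4.9, -6.9, -6.2]
finger_gap: 0.0276
grasp_force: 25.3
```

```bash
python3 -c "
from h import *
go((.5375,.247,.09),5.2);tilt()"
```

```text
t 9.57 pos [0.5359 0.2501 0.0998] yaw 5.0 shift [-3.2  1.4  9.8] turn -0.2 gap 0.0276 F [ 4.9 -6.9 -6.2] grip 25.3
left edge tilt deg 8.9 rows 284 304 n 17 leftmost x 242.3
```

Emit:
{"method": "step_arm", "body": {"steps": [[[1, 0, -0.5], 0], [[2, 0, -1], 0], [[3, 0, -1.5], 0], [[4, 0, -2], 0], [[5, 0, -2], 0], [[6, 0, -2.5], 0], [[6, 0, -2.5], 0], [[6, 0, -2.5], 0]]}}

```text
t: 10.28
position: [0.5353, 0.2554, 0.1019]
tcp_rot: [2.121, 2.314, -0.01]
force: [5.8, -8.4, -9.0]
finger_gap: 0.0277
grasp_force: 25.4
```

```bash
python3 -c "
from h import *
go((.5375,.247,.09),5.2);tilt()"
```

```text
t 10.28 pos [0.5353 0.2554 0.1019] yaw 5.0 shift [-8.5  1.5 12. ] turn -0.2 gap 0.0277 F [ 5.8 -8.4 -9. ] grip 25.4
left edge tilt deg 12.2 rows 285 305 n 16 leftmost x 241.2
```

Emit:
{"method": "step_arm", "body": {"steps": [[[-3, 0, -0.5], 0], [[-6, 0, -1], 0], [[-9, 0, -1.5], 0], [[-12, 0, -2], 0], [[-14, 0, -2.5], 0], [[-16, 0, -3], 0], [[-18, 0, -3], 0], [[-18, 0, -3], 0]]}}

```text
t: 11.0
position: [0.5362, 0.2442, 0.1061]
tcp_rot: [-2.116, -2.319, -0.003]
force: [2.6, 6.6, -11.0]
finger_gap: 0.0281
grasp_force: 25.6
```

```bash
python3 -c "
from h import *
go((.5375,.247,.09),5.2);tilt()"
```

```text
t 11.0 pos [0.5362 0.2442 0.1061] yaw 5.2 shift [ 2.7  1.6 16.1] turn 0.0 gap 0.0281 F [  2.6   6.6 -11. ] grip 25.6
left edge tilt deg 6.2 rows 279 300 n 19 leftmost x 244.1
```

Emit:
{"method": "step_arm", "body": {"steps": [[[-1, 0, 0], 0], [[-2, 0, 0], 0], [[-3, 0, 0], 0], [[-4, 0, -0.5], 0], [[-5, 0, -0.5], 0], [[-6, 0, -1], 0], [[-6, 0, -1], 0], [[-6, 0, -1], 0]]}}

```text
t: 11.72
position: [0.5366, 0.2393, 0.1073]
tcp_rot: [-2.114, -2.319, -0.005]
force: [3.0, 10.0, -10.4]
finger_gap: 0.0277
grasp_force: 25.5
```

```bash
python3 -c "
from h import *
go((.5375,.247,.09),5.2);tilt()"
```

```text
t 11.72 pos [0.5366 0.2393 0.1073] yaw 5.3 shift [ 7.5  1.6 17.4] turn 0.1 gap 0.0277 F [  3.   10.  -10.4] grip 25.5
left edge tilt deg -0.0 rows 276 299 n 21 leftmost x 245.1
```

Emit:
{"method": "step_arm", "body": {"steps": [[[3, 0, 0], 0], [[6, 0, -0.5], 0], [[9, 0, -1], 0], [[12, 0, -1.5], 0], [[14, 0, -2], 0], [[16, 0, -2], 0], [[17, 0, -2.5], 0], [[17, 0, -2.5], 0]]}}

```text
t: 12.43
position: [0.5355, 0.2496, 0.1091]
tcp_rot: [2.12, 2.316, -0.008]
force: [4.0, -6.9, -9.6]
finger_gap: 0.0277
grasp_force: 25.3
```

```bash
python3 -c "
from h import *
go((.5375,.247,.09),5.2);tilt()"
```

```text
t 12.43 pos [0.5355 0.2496 0.1091] yaw 5.0 shift [-2.7  1.8 19.1] turn -0.2 gap 0.0277 F [ 4.  -6.9 -9.6] grip 25.3
left edge tilt deg 8.6 rows 281 301 n 18 leftmost x 242.3
```

Emit:
{"method": "step_arm", "body": {"steps": [[[1, 0, -0.5], 0], [[2, 0, -0.5], 0], [[3, 0, -1], 0], [[4, 0, -1], 0], [[5, 0, -1.5], 0], [[6, 0, -1.5], 0], [[6, 0, -1.5], 0], [[6, 0, -1.5], 0]]}}

```text
t: 13.15
position: [0.5348, 0.2585, 0.1114]
tcp_rot: [2.119, 2.319, -0.002]
force: [0.9, -4.5, -7.0]
finger_gap: 0.0274
grasp_force: 25.3
```

```bash
python3 -c "
from h import *
go((.5375,.247,.09),5.2);tilt()
S=cam('side')
cv2.imwrite('pics/c6.png',cv2.resize(S[0][255:330,220:290],None,fx=8,fy=8,interpolation=cv2.INTER_CUBIC)[:,:,::-1])"
```

```text
t 13.15 pos [0.5348 0.2585 0.1114] yaw 5.2 shift [-11.7   1.7  21.4] turn -0.0 gap 0.0274 F [ 0.9 -4.5 -7. ] grip 25.3
left edge tilt deg 14.3 rows 284 303 n 12 leftmost x 239.9
```

View pics/c6.png

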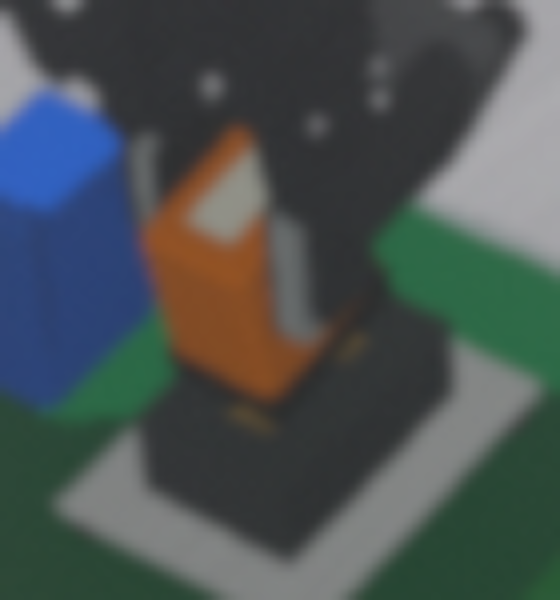

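The relay leans about +7° towards +y (near edge at crop (155,290)), with brass pins showing at (255,420) and (350,345): mostly out. Swing back to -y.

Emit:
{"method": "step_arm", "body": {"steps": [[[-3, 0, -0.5], 0], [[-6, 0, -1], 0], [[-8, 0, -1.5], 0], [[-10, 0, -1.5], 0], [[-12, 0, -2], 0], [[-13, 0, -2], 0], [[-14, 0, -2], 0], [[-14, 0, -2], 0]]}}

```text
t: 13.92
position: [0.5369, 0.2453, 0.1148]
tcp_rot: [2.119, 2.319, 0.002]
force: [-1.6, -0.0, 8.8]
finger_gap: 0.0274
grasp_force: 27.4
```

```bash
python3 -c "
from h import *
go((.5375,.247,.09),5.2);tilt()"
```

```text
t 13.92 pos [0.5369 0.2453 0.1148] yaw 5.2 shift [ 1.6  0.7 24.8] turn -0.0 gap 0.0274 F [-1.6 -0.   8.8] grip 27.4
left edge tilt deg 11.3 rows 277 297 n 17 leftmost x 244.1
```

Emit:
{"method": "step_arm", "body": {"steps": [[[0, 0, 0], 0], [[0, 0, -1], 0], [[0, 0, -2], 0], [[0, 0, -3], 0], [[0, 0, -4], 0], [[0, 0, -5], 0], [[0, 0, -6], 0], [[0, 0, -6], 0]], "grip_force": 35}}

```text
t: 14.63
position: [0.5365, 0.2451, 0.1197]
tcp_rot: [2.119, 2.319, 0.0]
force: [0.0, -0.0, -0.6]
finger_gap: 0.0275
grasp_force: 34.5
```

```bash
python3 -c "
from h import *
go((.5375,.247,.09),5.2);tilt()"
```

```text
t 14.63 pos [0.5365 0.2451 0.1197] yaw 5.2 shift [ 1.8  1.1 29.7] turn -0.0 gap 0.0275 F [ 0.  -0.  -0.6] grip 34.5
left edge tilt deg 11.3 rows 275 295 n 17 leftmost x 244.2
```

Free: only its weight remains. Lift clear.

Emit:
{"method": "step_arm", "body": {"steps": [[[0, 0, -6], 0], [[0, 0, -14], 0], [[0, 0, -26], 0], [[0, 0, -40], 0], [[0, 0, -55], 0], [[0, 0, -70], 0], [[0, 0, -85], 0], [[0, 0, -90], 0]]}}

```text
t: 15.35
position: [0.5373, 0.2459, 0.2129]
tcp_rot: [2.118, 2.318, 0.006]
force: [0.3, 1.2, -1.2]
finger_gap: 0.0273
grasp_force: 34.6
```

```bash
python3 -c "
from h import *
go((.488,-.279,.22),-5.5)
S=cam('side')
cv2.imwrite('pics/c7.png',cv2.resize(S[0][200:340,170:350],None,fx=4,fy=4)[:,:,::-1])"
```

```text
t 15.35 pos [0.5373 0.2459 0.2129] yaw 5.2 shift [-518.3  -96.3   -8.3] turn 10.7 gap 0.0273 F [ 0.3  1.2 -1.2] grip 34.6
```

View pics/c7.png

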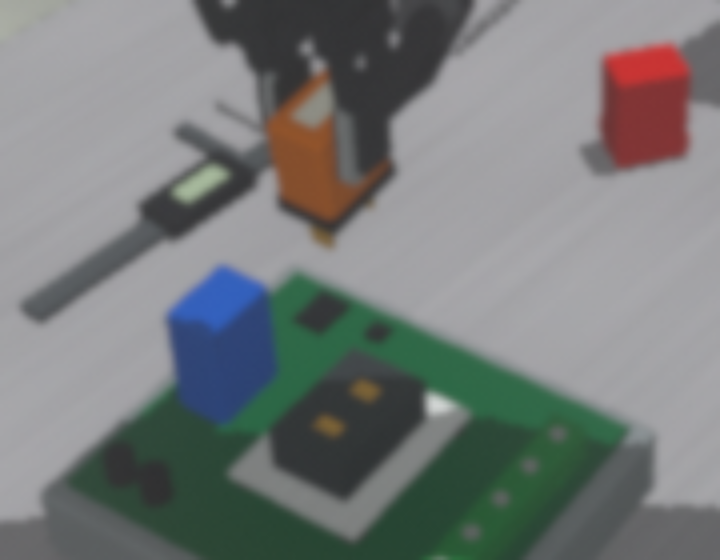

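The relay is held and clear (block at crop (325,155), pins at (322,238)); the socket is back down with empty slots at (330,425) and (365,390). Carry it to the box.

Emit:
{"method": "step_arm", "body": {"steps": [[[-15, -3, -5], 1], [[-45, -9, -10], 2], [[-80, -15, -15], 3], [[-117, -22, -18], 4], [[-154, -29, -18], 5], [[-191, -36, -18], 6], [[-228, -43, -18], 7], [[-265, -50, -18], 8]]}}

```text
t: 16.07
position: [0.5098, -0.0252, 0.2274]
tcp_rot: [-2.277, -2.165, 0.0]
force: [-0.3, -0.2, -2.0]
finger_gap: 0.0273
grasp_force: 34.6
```

Emit:
{"method": "step_arm", "body": {"steps": [[[-35, 0, 0], 1], [[-70, 0, 0], 2], [[-105, 0, 0], 3], [[-140, 0, 0], 3], [[-175, 0, 0], 3], [[-205, 0, 0], 3], [[-220, 0, 0], 3], [[-220, 0, 0], 3]]}}

```text
t: 16.73
position: [0.4982, -0.2478, 0.2268]
tcp_rot: [2.338, 2.098, -0.003]
force: [0.1, 0.4, -0.7]
finger_gap: 0.0271
grasp_force: 34.6
```

```bash
python3 -c "
from h import *
go((.489,-.279,.16),-5.5)"
```

```text
t 16.73 pos [ 0.4982 -0.2478  0.2268] yaw -6.2 shift [-31.9  -5.7  66.8] turn -0.7 gap 0.0271 F [ 0.1  0.4 -0.7] grip 34.6
```

Emit:
{"method": "step_arm", "body": {"steps": [[[-12, -2, 0], 0], [[-24, -4, 0], 0], [[-32, -6, 10], -0.5], [[-32, -6, 20], -0.5], [[-32, -6, 32], -0.5], [[-32, -6, 44], -0.5], [[-32, -6, 50], -0.5], [[-32, -6, 50], -0.5]]}}

```text
t: 17.4
position: [0.4895, -0.2733, 0.1755]
tcp_rot: [-2.319, -2.115, 0.001]
force: [-0.0, 0.1, -0.8]
finger_gap: 0.0273
grasp_force: 34.6
```

```bash
python3 - <<'E'
from h import *
go((.489,-.279,.04),-5.5)
f,K,M=cam("side");hsv=cv2.cvtColor(f,cv2.COLOR_RGB2HSV);h,s,v=[hsv[...,i].astype(int) for i in range(3)]
print([b for b in blobs((h>3)&(h<20)&(s>130)&(v>60)) if b[0][0]>300])
o=manip.get_obs()["position"]
for z in(-.016,.032):
  for y in (-.02,.02):
    p=M[:3,:3]@(o+[-.014,y,z])+M[:3,3];q=K@p;print(z,y,np.round(q[:2]/q[2],1))
E
```

```text
t 17.4 pos [ 0.4895 -0.2733  0.1755] yaw -5.3 shift [ -5.9   0.5 135.5] turn 0.2 gap 0.0273 F [-0.   0.1 -0.8] grip 34.6
[([434.3, 143.5], [428, 131, 15, 23, 216])]
-0.016 -0.02 [445.6 147.1]
-0.016 0.02 [436.7 154.3]
0.032 -0.02 [449.3 127.2]
0.032 0.02 [440.2 134.2]
```

Emit:
{"method": "step_arm", "body": {"steps": [[[-6, 0, 10], 0], [[-6, 0, 25], 0], [[-6, 0, 45], 0], [[-6, 0, 65], 0], [[-6, 0, 85], 0], [[-6, 0, 105], 0], [[-6, 0, 120], 0], [[-6, 0, 125], 0]]}}

```text
t: 18.12
position: [0.4889, -0.2802, 0.0503]
tcp_rot: [-2.321, -2.114, 0.001]
force: [-0.9, 0.8, -0.9]
finger_gap: 0.0275
grasp_force: 34.6
```

Emit:
{"method": "step_arm", "body": {"steps": [[[0, 0, 0], 0], [[0, 0, 2], 0], [[0, 0, 4], 0], [[0, 0, 6], 0], [[0, 0, 8], 0], [[0, 0, 9], 0], [[0, 0, 10], 0], [[0, 0, 10], 0]]}}

```text
t: 18.78
position: [0.4904, -0.2807, 0.0445]
tcp_rot: [2.321, 2.114, 0.0]
force: [-3.9, 0.6, 20.2]
finger_gap: 0.0276
grasp_force: 37.5
```

Contact with the floor. Ease off the press, then check before opening.

Emit:
{"method": "step_arm", "body": {"steps": [[[0, 0, -1], 0], [[0, 0, -2], 0], [[0, 0, -3], 0], [[0, 0, -3], 0], [[0, 0, -3], 0], [[0, 0, -3], 0], [[0, 0, -3], 0], [[0, 0, -3], 0]], "grip_force": 20}}

```text
t: 19.45
position: [0.4898, -0.2802, 0.0454]
tcp_rot: [-2.322, -2.115, 0.0]
force: [-0.4, 0.3, -1.1]
finger_gap: 0.0276
grasp_force: 34.6
```

```bash
python3 - <<'E'
from h import *
go((.489,-.279,.04),-5.5);print(manip.get_obs()["ft_torque"])
f,K,M=cam("side");hsv=cv2.cvtColor(f,cv2.COLOR_RGB2HSV);h,s,v=[hsv[...,i].astype(int) for i in range(3)]
print([b for b in blobs((h>3)&(h<20)&(s>130)&(v>60)) if b[0][0]>300])
S=f[90:260,330:490]
cv2.imwrite("pics/c8.png",cv2.resize(S,None,fx=3.5,fy=3.5,interpolation=cv2.INTER_CUBIC)[:,:,::-1])
E
```

```text
t 19.45 pos [ 0.4898 -0.2802  0.0454] yaw -5.3 shift [ 1.2 -0.9  5.4] turn 0.2 gap 0.0276 F [-0.4  0.3 -1.1] grip 34.6
[-0.04055502  0.0600382   0.01579708]
[([427.5, 188.3], [422, 177, 14, 21, 130])]
```

Emit:
{"method": "step_arm", "body": {"steps": [[[0, 0, 0.5], 0], [[0, 0, 1], 0], [[0, 0, 1], 0], [[0, 0, 1.5], 0], [[0, 0, 1.5], 0], [[0, 0, 1.5], 0], [[0, 0, 1.5], 0], [[0, 0, 1.5], 0]]}}

```text
t: 20.17
position: [0.4899, -0.2804, 0.0448]
tcp_rot: [2.322, 2.115, -0.0]
force: [-2.4, 2.0, 9.3]
finger_gap: 0.0274
grasp_force: 36.2
```

Emit:
{"method": "step_arm", "body": {"steps": [[[0, 0, -0.5], 0], [[0, 0, -0.5], 0], [[0, 0, -0.5], 0], [[0, 0, -0.5], 0], [[0, 0, -0.5], 0], [[0, 0, -0.5], 0], [[0, 0, -0.5], 0], [[0, 0, -0.5], 0]]}}

```text
t: 20.83
position: [0.4899, -0.2803, 0.0449]
tcp_rot: [2.322, 2.115, -0.0]
force: [-1.4, 0.1, 6.7]
finger_gap: 0.0273
grasp_force: 35.6
```

Emit:
{"method": "step_arm", "body": {"steps": [[[0, 0, 0], 0], [[0, 0, 0], 0], [[0, 0, 0], 0], [[0, 0, 0], 0], [[0, 0, 0], 0], [[0, 0, 0], 0], [[0, 0, 0], 0], [[0, 0, 0], 0]], "claw": 50}}

```text
t: 21.5
position: [0.4898, -0.2803, 0.0445]
tcp_rot: [-2.322, -2.116, -0.0]
force: [0.4, -0.0, 0.5]
finger_gap: 0.0428
grasp_force: 0.0
```

```bash
python3 - <<'E'
from h import *
go((.489,-.279,.04),-5.5)
f,K,M=cam("side");hsv=cv2.cvtColor(f,cv2.COLOR_RGB2HSV);h,s,v=[hsv[...,i].astype(int) for i in range(3)]
print([b for b in blobs((h>3)&(h<20)&(s>130)&(v>60)) if b[0][0]>300])
E
```

```text
t 21.5 pos [ 0.4898 -0.2803  0.0445] yaw -5.3 shift [ 1.2 -1.   4.5] turn 0.2 gap 0.0428 F [ 0.4 -0.   0.5] grip 0.0
[([429.4, 189.0], [423, 181, 16, 18, 168])]
```

Released; the relay stays put. Retreat straight up.

Emit:
{"method": "step_arm", "body": {"steps": [[[0, 0, -4], 0], [[0, 0, -12], 0], [[0, 0, -24], 0], [[0, 0, -45], 0], [[0, 0, -75], 0], [[0, 0, -110], 0], [[0, 0, -150], 0], [[0, 0, -190], 0]]}}

```text
t: 22.22
position: [0.4893, -0.2798, 0.237]
tcp_rot: [-2.322, -2.116, -0.0]
force: [0.0, -0.7, -0.2]
finger_gap: 0.0425
grasp_force: 0.0
```

```bash
python3 - <<'E'
from h import *
go((.66,-.20,.30),-5.5)
f,K,M=cam("side");hsv=cv2.cvtColor(f,cv2.COLOR_RGB2HSV);h,s,v=[hsv[...,i].astype(int) for i in range(3)]
print([b for b in blobs((h>3)&(h<20)&(s>130)&(v>60)) if b[0][0]>300])
g=cam("top")[0];o=np.zeros((560,800,3),np.uint8)
o[:,:400]=cv2.resize(f[110:250,360:460],(400,560));o[:280,400:]=cv2.resize(g[200:298,385:525],(400,280))
cv2.imwrite("pics/c9.png",o[:,:,::-1])
E
```

```text
t 22.22 pos [ 0.4893 -0.2798  0.237 ] yaw -5.3 shift [ 95.3 162.6 -63. ] turn 0.2 gap 0.0425 F [ 0.  -0.7 -0.2] grip 0.0
[([432.0, 188.1], [423, 177, 19, 21, 254])]
```

View pics/c9.png

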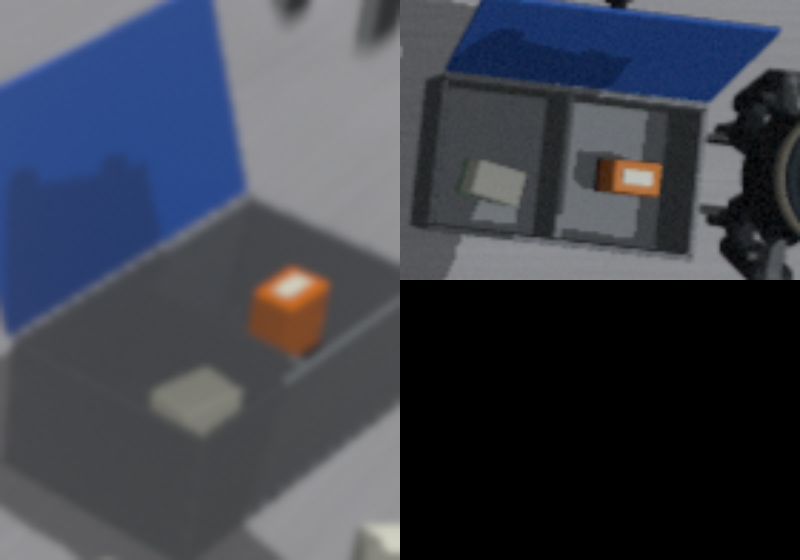

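The view shows the orange relay upright in the empty bay (crop (290,310)) and the white spare in its own bay; the lid is leaning back. Next I'll go over the lid with shut fingers, behind it, and off the knob line.

Emit:
{"method": "step_arm", "body": {"steps": [[[0, 0, -35], 0], [[10, 15, -65], 0], [[28, 48, -68], 0], [[46, 80, -68], 0], [[64, 112, -68], 0], [[82, 144, -68], 0], [[99, 167, -68], 0], [[99, 167, -68], 0]], "claw": 0}}

```text
t: 22.98
position: [0.6691, -0.1912, 0.3017]
tcp_rot: [-2.313, -2.122, -0.006]
force: [-1.6, 0.3, -0.9]
finger_gap: 0.0001
grasp_force: 0.0
```

```bash
cat >> h.py <<'E'
def crate():
    o=manip.get_obs();d=o["position"]-np.array([.561,-.2324,.085]);a=np.radians(-5.5)
    print("t",round(o["t"],2),"x' y' z rel hinge (mm)",np.round(1000*np.array([d[0]*np.cos(a)+d[1]*np.sin(a),-d[0]*np.sin(a)+d[1]*np.cos(a),d[2]]),1),"F",np.round(o["force"],1),"gap",round(o["finger_gap"],4))
E
python3 -c "
from h import *
crate()"
```

```text
t 22.98 x' y' z rel hinge (mm) [103.7  51.4 216.7] F [-1.6  0.3 -0.9] gap 0.0001
```

Emit:
{"method": "step_arm", "body": {"steps": [[[0, 0, 25], 0], [[0, 0, 50], 0], [[0, 0, 75], 0], [[0, 0, 100], 0], [[0, 0, 117], 0], [[0, 0, 117], 0], [[0, 0, 117], 0], [[0, 0, 117], 0]]}}

```text
t: 23.65
position: [0.666, -0.1973, 0.1872]
tcp_rot: [2.322, 2.115, 0.002]
force: [0.1, 0.7, 0.1]
finger_gap: -0.0
grasp_force: 0.0
```

```bash
python3 -c "
from h import *
crate()"
```

```text
t 23.65 x' y' z rel hinge (mm) [101.1  45.  102.2] F [0.1 0.7 0.1] gap -0.0
```

Emit:
{"method": "step_arm", "body": {"steps": [[[0, -15, 0], 0], [[0, -30, 0], 0], [[0, -43, 0], 0], [[0, -55, -3], 0], [[0, -67, -6], 0], [[0, -77, -7], 0], [[0, -86, -8], 0], [[0, -96, -7], 0]]}}

```text
t: 24.32
position: [0.5706, -0.1883, 0.1947]
tcp_rot: [2.32, 2.113, 0.003]
force: [1.7, -0.8, 1.0]
finger_gap: 0.0001
grasp_force: 0.6
```

```bash
python3 -c "
from h import *
crate()
f=cam('side')[0];hsv=cv2.cvtColor(f,cv2.COLOR_RGB2HSV);h,s,v=[hsv[...,i].astype(int) for i in range(3)]
m=(h>105)&(h<125)&(s>120)&(v>60);print([b for b in blobs(m,200) if b[0][0]>300 and b[0][1]<250])"
```

```text
t 24.32 x' y' z rel hinge (mm) [  5.3  44.8 109.7] F [ 1.7 -0.8  1. ] gap 0.0001
[([566.5, 36.8], [508, 0, 118, 74, 5507]), ([396.3, 150.3], [363, 111, 70, 81, 2472])]
```

Emit:
{"method": "step_arm", "body": {"steps": [[[0, -18, 4], 0], [[0, -31, 8], 0], [[0, -45, 15], 0], [[0, -61, 26], 0], [[0, -74, 39], 0], [[0, -85, 55], 0], [[0, -93, 72], 0], [[0, -96, 84], 0]]}}

```text
t: 25.03
position: [0.4735, -0.1796, 0.1085]
tcp_rot: [2.322, 2.115, -0.0]
force: [-0.4, -0.0, 0.6]
finger_gap: -0.0002
grasp_force: 0.4
```

```bash
python3 -c "
from h import *
crate()
f=cam('side')[0];hsv=cv2.cvtColor(f,cv2.COLOR_RGB2HSV);h,s,v=[hsv[...,i].astype(int) for i in range(3)]
m=(h>105)&(h<125)&(s>120)&(v>60);print([b for b in blobs(m,200) if b[0][0]>300 and b[0][1]<250])"
```

```text
t 25.03 x' y' z rel hinge (mm) [-92.2  44.2  23.5] F [-0.4 -0.   0.6] gap -0.0002
[([566.3, 36.5], [507, 0, 123, 74, 5567]), ([413.1, 186.0], [365, 164, 104, 44, 1859])]
```

Nearly shut. Press it down gently until it meets the rim.

Emit:
{"method": "step_arm", "body": {"steps": [[[0, -2, 4], 0], [[0, -2, 8], 0], [[0, -2, 12], 0], [[0, -2, 15], 0], [[0, -2, 18], 0], [[0, -2, 20], 0], [[0, -2, 21], 0], [[0, -2, 21], 0]]}}

```text
t: 25.75
position: [0.4728, -0.1794, 0.09]
tcp_rot: [2.32, 2.114, 0.0]
force: [-9.3, 3.0, 36.5]
finger_gap: 0.0002
grasp_force: 18.3
```

```bash
python3 -c "
from h import *
crate()"
```

```text
t 25.75 x' y' z rel hinge (mm) [-92.8  44.4   5. ] F [-9.3  3.  36.5] gap 0.0002
```

The lid is shut: contact 5 mm above the rim equals the plate thickness. Back off and check.

Emit:
{"method": "step_arm", "body": {"steps": [[[0, 0, -5], 0], [[0, 0, -15], 0], [[0, 0, -30], 0], [[0, 0, -50], 0], [[0, 0, -80], 0], [[0, 0, -115], 0], [[0, 0, -150], 0], [[0, 0, -170], 0]]}}

```text
t: 26.42
position: [0.4733, -0.179, 0.2616]
tcp_rot: [2.32, 2.114, 0.004]
force: [1.1, -0.5, 0.7]
finger_gap: -0.0001
grasp_force: 0.0
```

Emit:
{"method": "step_arm", "body": {"steps": [[[25, -5, 0], 0], [[60, -10, 0], 0], [[95, -15, 0], 0], [[130, -15, 0], 0], [[165, -15, 0], 0], [[200, -15, 0], 0], [[225, -15, 0], 0], [[225, -15, 0], 0]]}}

```text
t: 27.08
position: [0.4784, 0.0524, 0.2585]
tcp_rot: [-2.314, -2.123, -0.005]
force: [-1.4, -1.0, -0.1]
finger_gap: 0.0007
grasp_force: 0.0
```

```bash
python3 - <<'E'
from h import *
crate()
for n in("side","top"):
    f,K,M=cam(n);hsv=cv2.cvtColor(f,cv2.COLOR_RGB2HSV);h,s,v=[hsv[...,i].astype(int) for i in range(3)]
    m=np.uint8((h>105)&(h<125)&(s>120)&(v>50)); m[:,:330]=0;m[:100]=0;m[300:]=0
    m=cv2.morphologyEx(m,cv2.MORPH_CLOSE,np.ones((9,9)))
    c=max(cv2.findContours(m,0,2)[0],key=cv2.contourArea)
    b=cv2.boxPoints(cv2.minAreaRect(c)) if n=="top" else cv2.approxPolyDP(c,6,True)[:,0]
    print(n,cv2.contourArea(c),[(np.round(p,1).tolist(),np.round(plane(K,M,p,.09),4).tolist()) for p in b])
E
```

```text
t 27.08 x' y' z rel hinge (mm) [-109.6  275.6  173.5] F [-1.4 -1.  -0.1] gap 0.0007
side 3147.0 [([467, 177], [0.4243, -0.3222, 0.09]), ([421, 158], [0.5471, -0.3285, 0.09]), ([365, 195], [0.562, -0.1163, 0.09]), ([412, 218], [0.4412, -0.1097, 0.09])]
top 4997.0 [([393.6000061035156, 279.8999938964844], [0.4446, -0.1079, 0.09]), ([400.1000061035156, 225.0], [0.5723, -0.122, 0.09]), ([493.79998779296875, 236.0], [0.5502, -0.342, 0.09]), ([487.29998779296875, 290.8999938964844], [0.4223, -0.3266, 0.09])]
```

Both views put the lid's four corners on the rim at z ≈ 0.09, so it is shut and the arm is clear.

```bash
python3 -c "
from plant import manip
print(manip.finish_job())"
```

```text
the job is handed in; nothing more can be done
None
```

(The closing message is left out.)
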